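# Tip the hexagon nuts out of the divided tray

### The arm

A 7-joint arm with a two-finger parallel gripper is mounted at the origin on the work surface. World frame = base frame: x ahead of the robot, y to its left, z up, the work surface at z = 0. Lengths are in m, angles in rad, forces in N, time in s.
With the tool pointing down it reaches from about 0.4 to 0.85 m from the base axis. Payload 4.4 kg.
Tool frame: the origin (TCP) lies on the front face of the gripper's body, between the roots of the fingers; the fingertips stand 97 mm ahead of it and the grasp point (between the pads) lies 78 mm ahead of it; z points along the fingers, y is the line along which they close (so a half turn about z gives the same grasp; the last joint's range is limited). The gripper opens to 94 mm and grips with 3 to 60 N. Pads are 16 mm wide; open, the fingers measure 119 mm over their backs; the gripper's body (75 mm by 177 mm) begins 78 mm behind the grasp point.
Start: joints at [-1.171, 0.628, 0.038, 1.517, -0.027, 0.996, -0.02], TCP at [0.292, 0.581, 0.303] pointing down, gripper open.
Joint ranges: [-3.06, 3.06], [-0.37, 2.12], [-1.25, 1.32], [0.18, 2.47], [-1.1, 4.24], [0.23, 1.98], [-2.94, 2.94]. Speed limits (rad/s): [2.57, 2.57, 3.14, 3.14, 3.14, 3.14, 3.14].

### API

Orientations are given as a unit quaternion [x, y, z, w].
In Python, from workcell import manip, imaging, order gives the robot as it stands.
- The arm moves only by the shell command python3 -m handwheel 'ROWS' [FORCE]. ROWS is JSON, a list of rows, each an object with "slide": the shift along the tool's x, y, z in m, a list of three; "delta_rot": the turn, a rotation vector about the tool's x, y, z in degrees, a list of three; "fingers": the opening, from -1 (shut) to 1 (fully open), so that 0 is half open. A call has 1 to 10 rows; each row shifts and turns the commanded pose from where the row before left it, along the tool's axes as they then stand; what a row does not reach is not made up. A row lasts 1/8 s, in which the tool goes at most 62.5 mm and 10.7 degrees, less where a joint would pass 70% of its speed; a pose out of reach is approached as far as the arm can. A call is refused whole if a number of a shift passes 0.0625 or a number of a turn 10.7, either way. A call with a gripper value outside its range is refused whole. The fingers move at their own pace and stop on an object; FORCE is the grip in N (left out, the last holds). Time passes only in rows, so rows that do not move let the fingers close. It gives the time, the measured TCP pose, the force, the opening and the grip force at its end, in the units of the state.
- manip.observe(): the state, without advancing time (a new reading comes with each control period).
- imaging.camera(name): name is "scene" or "top" or "wrist"; returns a dict with "image" (420x560x3 uint8, red, green, blue), "z_map" (420x560 float32, m along the optical axis (not along the pixel's ray), 0 where there is no reading), "fovy" (degrees; the focal length in pixels is half the picture's height over the tangent of half this angle, whatever the lens; pixels are square), "cx", "cy" (the principal point, pixels), "origin" and "orientation" of the camera in the world; the wrist camera has in their place "T_tool_cam" (4x4, takes a point from camera to tool coordinates, whose origin is the TCP and whose axes are the flange's). Camera axes: x right, y up, looking along -z (the intrinsics and any distortion apply to the point x, -y, -z); pixel columns grow to the right and rows downward; lengths in m; the calibration is good to about 2 mm. A picture is of the moment at which its call begins: read the wrist's pose just before it.
- order.close_job(): hands the job in; it is judged then, once.
The state is a dict: "t": time; "q": joint angles; "dq": joint speeds; "joint_torque": joint torques, N m; "eef_pos": TCP position; "eef_rot": TCP orientation; "ft_force": force on the tool from outside, world axes, zero at the start; "torque": the same for the moment, N m; "grip_width": finger opening in m; "grasp_force": force on a finger pad.
Only numpy, scipy, OpenCV 4.12 (cv2) and the standard library are available. Lean on these libraries where they do the work, as an engineer would, in place of code of your own. Each camera call takes 0.05 s, during which the arm holds its last target. There are 200 camera calls.

### The job

Lift the divided tray by its post and tip it on one corner over the steel bowl so that only the bay with the two hexagon nuts empties, both nuts landing in the bowl and everything else staying in the tray. Then set the tray back flat in the middle of its rubber mat (do not drop it) and let go. Do not touch the nuts with the gripper, and leave the bowl and the other things on the bench where they are.

Things in the scene. Friction and masses are not known exactly. Their poses are not given: they have to be found in the camera images.
- tray: Divided white plastic tray, 150 x 150 mm, 0.3 kg empty, 0.5 kg loaded; origin at the centre of its underside, x, y along its sides. Floor 4 mm thick; rim and two crossed dividers (along its x, y axes) 4 mm thick, 36 mm high from the underside. Four bays 69 x 69 mm centred at (+-36, +-36) mm. Starts on the mat at any yaw; which bay holds what differs each time.
- tray_post (a point): Grip point on the tray's only handle, a square wooden post 24 x 24 mm in the middle of the tray; the point lies on its axis 88 mm above the tray's underside, the post's top 112 mm. The post's four faces look towards the tray's corners (45 degrees from its sides).
- tray_corner (a point): The tray's outer corner at its +x, +y, on the floor; all four are alike, 106 mm from the centre. The rim stops 41 mm short of each corner, so each bay has a gap there, no sill. Parts slide on the slick floor at about 13 to 20 degrees of tilt; tipped 35 to 40 degrees straight towards one corner, that bay empties and the others hold.
- mat: black rubber mat 190 x 190 mm, 4 mm thick, fixed to the bench; origin at the centre of its underside
- bowl: round steel bowl, 170 mm across the rim, 50 mm high, 0.5 kg, standing loose on the bench; origin at the centre of its underside
- nut1: hexagon nut, 22 mm across flats, 11 mm high, 27 g, dark hole; origin at the centre of its underside; one of the two, side by side in one bay
- nut2: hexagon nut, 22 mm across flats, 11 mm high, 27 g, dark hole; origin at the centre of its underside; one of the two, side by side in one bay
- bracket1: steel corner bracket (L shape, legs 28 mm, 16 mm wide, 4 mm thick, 22 g), one leg flat; origin under the centre of the flat leg. Stays in the tray
- bracket2: steel corner bracket (L shape, legs 28 mm, 16 mm wide, 4 mm thick, 22 g), one leg flat; origin under the centre of the flat leg. Stays in the tray
- strap1: flat steel joining strap 46 x 14 x 5 mm, 24 g; origin at the centre of its underside. Stays in the tray
- strap2: flat steel joining strap 46 x 14 x 5 mm, 24 g; origin at the centre of its underside. Stays in the tray
- washer1: square plate washer 26 x 26 x 6 mm, 28 g; origin at the centre of its underside. Stays in the tray
- washer2: square plate washer 26 x 26 x 6 mm, 28 g; origin at the centre of its underside. Stays in the tray
- tape: roll of masking tape lying flat, 100 mm across, 24 mm high; bystander, origin under its centre
- solder: small metal spool, 48 mm across, 34 mm high; bystander, origin under its centre
- screwdriver: red-handled screwdriver, 180 mm long, lying; bystander
- pliers: red-handled pliers, 150 mm long, lying; bystander
Things that resemble listed ones, but are neither listed nor needed, are in the scene too. Of the things shaped like the tray, the white one is meant.

How it is judged:
By the outcome, as a careful person would: the job done as asked, in the order asked, and still so for the second after the job is handed in, with the robot touching nothing.
It also fails if it takes over 67 s, if anything falls off the work surface, if the arm or the gripper's body presses on something with over 40 N, if the wrist force passes 120 N, or if a joint passes its speed limit or range.

## Working session

There is one attempt and no reset: what is moved stays moved. The work goes in short steps, Python scripts to look and compute and a shell command to move; the robot and the scene stay as the last step left them, time stands still between calls to the robot, and variables do not carry over. Pictures are saved under pics/ and viewed, at most 10 in all, crops included, and the job is handed in when it is done.

```bash
mkdir -p pics; ls; cat > h.py <<'E'
import numpy as np,cv2
from workcell import manip,imaging,order
from scipy.spatial.transform import Rotation as R
def cam(n):
    s=manip.observe(); c=imaging.camera(n)
    if 'T_tool_cam' in c:
        T=np.eye(4);T[:3,:3]=R.from_quat(s['eef_rot']).as_matrix();T[:3,3]=s['eef_pos'];c['T']=T@np.array(c['T_tool_cam'])
    else:
        T=np.eye(4);o=np.array(c['orientation']);T[:3,:3]=o if o.shape==(3,3) else R.from_quat(o).as_matrix();T[:3,3]=c['origin'];c['T']=T
    c['f']=210/np.tan(np.radians(c['fovy'])/2); return c
def ray(c,u,v,z):
    d=c['T'][:3,:3]@np.array([(u-c['cx'])/c['f'],-(v-c['cy'])/c['f'],-1]);o=c['T'][:3,3]
    return o+d*(z-o[2])/d[2]
def save(c,n): cv2.imwrite('pics/'+n+'.png',c['image'][:,:,::-1])
E
python3 - <<'E'
from h import *
import pickle
c=cam('top');print({k:v for k,v in c.items() if k not in('image','z_map')});save(c,'top');pickle.dump(c,open('top.pkl','wb'))
c=cam('scene');save(c,'scene');print({k:v for k,v in c.items() if k not in('image','z_map')});pickle.dump(c,open('scene.pkl','wb'))
print(manip.observe())
E
```

```text
pics
{'fovy': 47.75785249558235, 'cx': 280.13519167359624, 'cy': 206.66169266148205, 'origin': array([0.30840431, 0.03222677, 1.12774374]), 'orientation': array([ 0.07151326, -0.07459126, -0.69600996,  0.71055762]), 'T': array([[ 0.02001256,  0.97844183, -0.20555066,  0.30840431],
       [-0.99977889,  0.02091198,  0.00220393,  0.03222677],
       [ 0.00645489,  0.20546111,  0.97864399,  1.12774374],
       [ 0.        ,  0.        ,  0.        ,  1.        ]]), 'f': np.float64(474.3628968449522)}
{'fovy': 45.03355770897586, 'cx': 271.71639361419375, 'cy': 212.49231987704647, 'origin': array([ 1.27188511, -0.20893101,  1.10271107]), 'orientation': array([0.26082831, 0.19091897, 0.55759948, 0.76459228]), 'T': array([[ 3.05265543e-01, -7.53078373e-01,  5.82825800e-01,
         1.27188511e+00],
       [ 9.52266661e-01,  2.42102826e-01, -1.85942003e-01,
        -2.08931010e-01],
       [-1.07487236e-03,  6.11767265e-01,  7.91037078e-01,
         1.10271107e+00],
       [ 0.00000000e+00,  0.00000000e+00,  0.00000000e+00,
         1.00000000e+00]]), 'f': np.float64(506.5652121101579)}
{'t': 0.1, 'q': array([-1.17082497,  0.62926134,  0.03846755,  1.51823458, -0.02701773,
        0.99628474, -0.01999857]), 'dq': array([ 0.00071353, -0.00268292,  0.0016054 , -0.00038233, -0.00103991,
        0.00050358, -0.00098307]), 'joint_torque': array([ 2.94476187e-03, -5.50779641e+01,  1.14732217e+00, -1.87113333e+01,
       -5.21986373e-02,  1.92586554e-02,  3.35947948e-05]), 'eef_pos': array([0.29171339, 0.58039658, 0.30185204]), 'eef_rot': array([ 2.30798774e-01,  9.73001146e-01, -8.13896056e-04, -1.85434051e-04]), 'ft_force': array([-0.58178452,  0.07734924,  0.27861298]), 'torque': array([0.03369556, 0.00499986, 0.01650209]), 'grasp_force': 0.0, 'grip_width': 0.09428276245201282}
```

View pics/top.png

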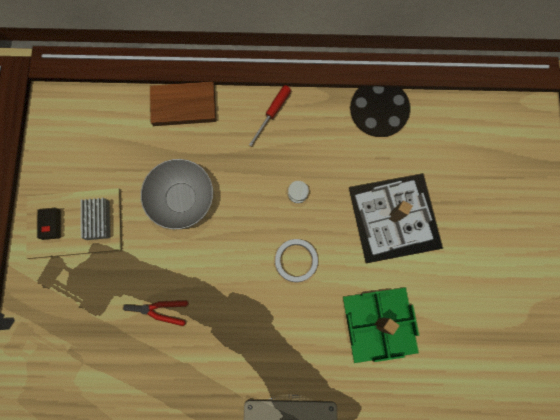

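View pics/scene.png

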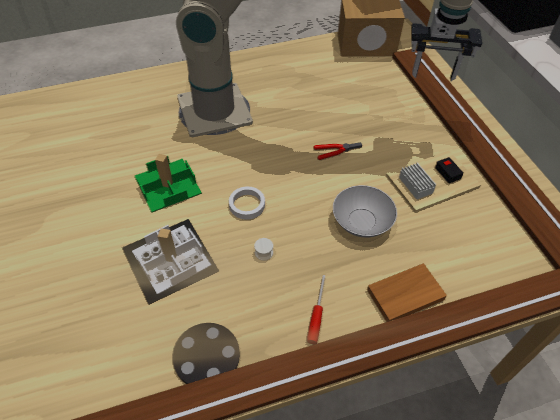

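```bash
python3 - <<'E'
from h import *
import pickle
c=pickle.load(open('top.pkl','rb'));I=c['image'];print(c['z_map'].shape)
a=cv2.resize(I[165:270,340:450],None,fx=5,fy=5,interpolation=cv2.INTER_CUBIC)
s=pickle.load(open('scene.pkl','rb'))
b=cv2.resize(s['image'][215:305,115:220],None,fx=5,fy=5,interpolation=cv2.INTER_CUBIC)
h=max(a.shape[0],b.shape[0]);o=np.zeros((h,a.shape[1]+b.shape[1],3),np.uint8);o[:a.shape[0],:a.shape[1]]=a;o[:b.shape[0],a.shape[1]:]=b
o=cv2.resize(o,None,fx=.7,fy=.7);cv2.imwrite('pics/crop.png',o[:,:,::-1])
# mat: dark in ROI + tray hull
hsv=cv2.cvtColor(I,cv2.COLOR_RGB2HSV)
m=np.zeros(I.shape[:2],np.uint8);roi=np.s_[165:270,340:450]
m[roi]=((hsv[roi][...,2]<50)*255)
k=cv2.findContours(m,0,2)[0];k=max(k,key=cv2.contourArea);hl=cv2.convexHull(k)
r=cv2.minAreaRect(hl);box=cv2.boxPoints(r);P=np.array([ray(c,u,v,.004) for u,v in box]);print('mat',P.mean(0),np.linalg.norm(P-np.roll(P,1,0),axis=1),np.degrees(np.arctan2(*(P[1]-P[0])[1::-1])))
m[:]=0;m[roi]=((hsv[roi][...,2]>90)*(hsv[roi][...,1]<60)*255)
k=np.vstack([q for q in cv2.findContours(m,0,2)[0] if cv2.contourArea(q)>8]);r=cv2.minAreaRect(cv2.convexHull(k));box=cv2.boxPoints(r);P=np.array([ray(c,u,v,.03) for u,v in box]);print('tray',box,P.mean(0),np.linalg.norm(P-np.roll(P,1,0),axis=1),np.degrees(np.arctan2(*(P[1]-P[0])[1::-1])))
m[:]=0;m[roi]=((hsv[roi][...,2]>120)*(hsv[roi][...,1]>80)*255)
m=cv2.morphologyEx(m,cv2.MORPH_OPEN,np.ones((3,3)))
for q in cv2.findContours(m,0,2)[0]:
  M=cv2.moments(q)
  if M['m00']>20: print('post',M['m00'],M['m10']/M['m00'],M['m01']/M['m00'],ray(c,M['m10']/M['m00'],M['m01']/M['m00'],.116))
# bowl
for n,cc,(u0,u1,v0,v1) in(('top',c,(130,225,150,240)),('scene',s,(325,405,180,245))):
  J=cv2.cvtColor(cc['image'],cv2.COLOR_RGB2HSV);m=np.zeros(I.shape[:2],np.uint8);m[v0:v1,u0:u1]=(J[v0:v1,u0:u1,1]<50)*255
  m=cv2.morphologyEx(m,cv2.MORPH_OPEN,np.ones((3,3)))
  k=max(cv2.findContours(m,0,2)[0],key=cv2.contourArea);pts=np.array([ray(cc,u,v,.05) for u,v in cv2.convexHull(k)[:,0]])
  (x,y),rr=cv2.minEnclosingCircle(pts[:,:2].astype(np.float32));print(n,'bowl',x,y,rr,pts[:,0].min(),pts[:,0].max(),pts[:,1].min(),pts[:,1].max())
E
```

```text
(420, 560)
mat [ 0.52511526 -0.24901535  0.004     ] [0.1893261  0.19238788 0.19125256 0.18596276] -76.15564456118746
tray [[354.0944  192.83017]
 [418.5472  174.41507]
 [436.5472  237.41507]
 [372.0944  255.83017]] [ 0.52552787 -0.2424727   0.03      ] [0.15450724 0.16308799 0.15614375 0.15857917] -72.56232601232784
post 11336.0 394.5 217.0 [ 0.50326794 -0.21896345  0.116     ]
top bowl 0.5616917014122009 0.2716648280620575 0.08447352051734924 0.479258341555159 0.6451174778061894 0.18881713585628868 0.3553053649735504
scene bowl 0.5625333786010742 0.27310264110565186 0.08717479556798935 0.4762232211979135 0.6466056936371669 0.1899019346933233 0.35902545239448924
```

View pics/crop.png

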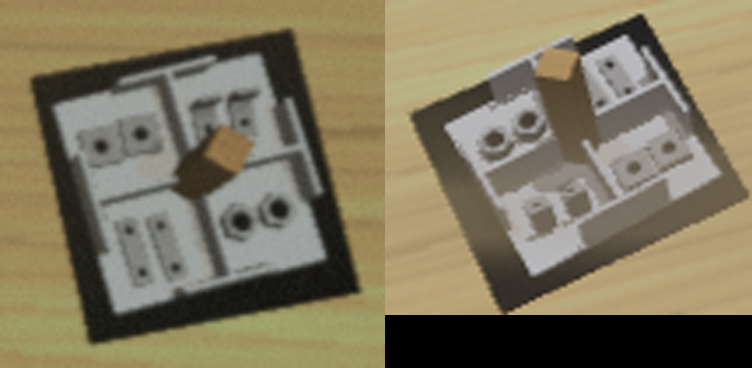

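The nuts are in the bay at the lower right of the top view (crop px 240,220 and 277,208; the bay's corner is at about 325,262). The washers are at the upper left, the brackets at the upper right and the straps at the lower left. The post top is at crop px (230,147).

```bash
cat >> h.py <<'E'
def rel(p,yaw_y=None):
    s=manip.observe();M=R.from_quat(s['eef_rot']).as_matrix();print('slide to',np.round(M.T@(np.array(p)-s['eef_pos']),4),'tcp',s['eef_pos'].round(4),'y az',np.degrees(np.arctan2(M[1,1],M[0,1])).round(2),'z',M[:,2].round(3),'q',s['q'].round(2),'t',s['t'],'F',s['ft_force'].round(1),'grip',s['grip_width'],s['grasp_force'])
E
python3 - <<'E'
from h import *
import pickle
c=pickle.load(open('top.pkl','rb'))
f=lambda x,y,z:ray(c,340+x/3.5,165+y/3.5,z)
p=f(230,147,.116);k=f(325,262,.008);l=f(52,104,.008);print(p,k,l,f(262,53,.008),f(115,315,.008))
print(np.degrees(np.arctan2(*(k-l)[1::-1])))
rel([p[0],p[1],.28])
E
```

```text
[ 0.52601024 -0.24413368  0.116     ] [ 0.47058239 -0.33563484  0.008     ] [ 0.57709412 -0.15104372  0.008     ] [ 0.61687785 -0.29833819  0.008     ] [ 0.43151176 -0.19182756  0.008     ]
-119.98556498079053
slide to [-0.5797 -0.6314  0.0229] tcp [0.2917 0.5804 0.3019] y az 63.31 z [-0.001 -0.001 -1.   ] q [-1.17  0.63  0.04  1.52 -0.03  1.   -0.02] t 0.1 F [-0.6  0.1  0.3] grip 0.09428276245201282 0.0
```

```bash
python3 -m handwheel '[{"slide":[-0.045,0.02,0],"delta_rot":[0,0,0],"fingers":1},{"slide":[-0.045,0.02,0],"delta_rot":[0,0,0],"fingers":1},{"slide":[-0.045,0.02,0],"delta_rot":[0,0,0],"fingers":1},{"slide":[-0.045,0.02,0],"delta_rot":[0,0,0],"fingers":1},{"slide":[-0.025,-0.0445,0],"delta_rot":[0,0,0],"fingers":1},{"slide":[-0.025,-0.0445,0],"delta_rot":[0,0,0],"fingers":1},{"slide":[-0.025,-0.0445,0],"delta_rot":[0,0,0],"fingers":1},{"slide":[-0.025,-0.0445,0],"delta_rot":[0,0,0],"fingers":1},{"slide":[-0.025,-0.0445,0],"delta_rot":[0,0,0],"fingers":1},{"slide":[-0.025,-0.0445,0],"delta_rot":[0,0,0],"fingers":1}]' 30
python3 -m handwheel '[{"slide":[-0.025,-0.0445,0],"delta_rot":[0,0,0],"fingers":1},{"slide":[-0.025,-0.0445,0],"delta_rot":[0,0,0],"fingers":1},{"slide":[-0.025,-0.0445,0],"delta_rot":[0,0,0],"fingers":1},{"slide":[-0.025,-0.0445,0],"delta_rot":[0,0,0],"fingers":1},{"slide":[-0.025,-0.0445,0],"delta_rot":[0,0,0],"fingers":1},{"slide":[-0.025,-0.0445,0],"delta_rot":[0,0,0],"fingers":1},{"slide":[-0.025,-0.0445,0],"delta_rot":[0,0,0],"fingers":1},{"slide":[-0.025,-0.0445,0],"delta_rot":[0,0,0],"fingers":1},{"slide":[0,0,0],"delta_rot":[0,0,3.3],"fingers":1},{"slide":[0,0,0],"delta_rot":[0,0,0],"fingers":1}]'
python3 -c "
from h import *
rel([.526,-.244,.28])"
```

```text
t: 1.35
eef_pos: [0.5026, 0.2637, 0.3024]
eef_rot: [0.231, 0.973, -0.0, -0.0]
ft_force: [1.1, 1.3, 1.0]
grip_width: 0.0937
grasp_force: 0.0
t: 2.6
eef_pos: [0.5212, -0.1428, 0.3023]
eef_rot: [0.259, 0.966, 0.0, -0.0]
ft_force: [0.7, -0.8, 0.5]
grip_width: 0.0942
grasp_force: 0.0
slide to [-0.0548 -0.0852  0.0222] tcp [ 0.5212 -0.1428  0.3023] y az 59.98 z [-0.001  0.    -1.   ] q [ 0.16  0.47  0.07  1.83 -0.05  0.85  1.31] t 2.6 F [ 0.7 -0.8  0.5] grip 0.09423283141882605 0.0
```

```bash
python3 -m handwheel '[{"slide":[-0.0275,-0.0425,0],"delta_rot":[0,0,0],"fingers":1},{"slide":[-0.0275,-0.0425,0],"delta_rot":[0,0,0],"fingers":1},{"slide":[0,0,0],"delta_rot":[0,0,0],"fingers":1}]'
python3 -c "
from h import *
import pickle
rel([.526,-.244,.28])
c=cam('wrist');save(c,'w1');pickle.dump(c,open('w1.pkl','wb'))"
```

```text
t: 2.98
eef_pos: [0.526, -0.2473, 0.3024]
eef_rot: [0.261, 0.965, -0.001, 0.0]
ft_force: [-0.4, 0.6, -0.4]
grip_width: 0.094
grasp_force: 0.0
slide to [0.0017 0.0029 0.0224] tcp [ 0.526  -0.2473  0.3024] y az 59.78 z [-0.    -0.003 -1.   ] q [ 0.34  0.53  0.08  1.72 -0.05  0.9   1.48] t 2.975 F [-0.4  0.6 -0.4] grip 0.09403256230041811 0.0
```

View pics/w1.png

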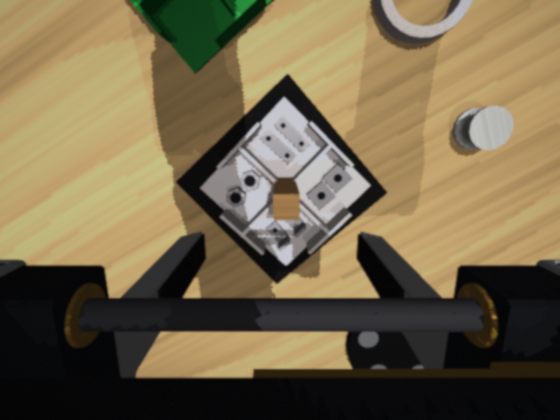

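The wrist view shows the nuts in the left bay (236,197 and 250,181). The post top is at (286,206), the mat corners at (287,74), (178,182) and (386,191), and the tray corners at (199,185), (285,97) and (371,186).

```bash
python3 - <<'E'
from h import *
import pickle
c=pickle.load(open('w1.pkl','rb'))
for n,u,v,z in(('post',286,206,.116),('nutcorner',199,185,.008),('top',285,97,.008),('right',371,186,.008),('mt',287,74,.004),('ml',178,182,.004),('mr',386,191,.004),('mb',281,282,.004),('n',236,197,.019),('n',250,181,.019)): print(n,ray(c,u,v,z).round(4))
a=ray(c,371,186,.008)-ray(c,199,185,.008);print(np.degrees(np.arctan2(a[1],a[0])))
I=cv2.cvtColor(c['image'],cv2.COLOR_RGB2HSV)[190:225,265:310];m=((I[...,1]>110)&(I[...,2]>110)).astype(np.uint8)
k=max(cv2.findContours(m,0,2)[0],key=cv2.contourArea);print(cv2.boundingRect(k),cv2.minAreaRect(k))
E
```

```text
post [ 0.5248 -0.2421  0.116 ]
nutcorner [ 0.4704 -0.3336  0.008 ]
top [ 0.4346 -0.1896  0.008 ]
right [ 0.5789 -0.1496  0.008 ]
mt [ 0.4137 -0.1748  0.004 ]
ml [ 0.4541 -0.3555  0.004 ]
mr [ 0.5953 -0.1354  0.004 ]
mb [ 0.6373 -0.3129  0.004 ]
n [ 0.5053 -0.2994  0.019 ]
n [ 0.4971 -0.2744  0.019 ]
59.47693312359994
(8, 4, 26, 25) ((20.5, 16.0), (24.0, 25.0), 90.0)
```

```bash
python3 -m handwheel '[{"slide":[0.003,0.004,0.03],"delta_rot":[0,0,0],"fingers":1},{"slide":[0,0,0.04],"delta_rot":[0,0,0],"fingers":1},{"slide":[0,0,0.037],"delta_rot":[0,0,0],"fingers":1},{"slide":[0,0,0.025],"delta_rot":[0,0,0],"fingers":1},{"slide":[0,0,0],"delta_rot":[0,0,0],"fingers":1},{"slide":[0,0,0],"delta_rot":[0,0,0],"fingers":1}]'
python3 -c "
from h import *
rel([.525,-.2425,.170])"
```

```text
t: 3.78
eef_pos: [0.5269, -0.2375, 0.1716]
eef_rot: [0.258, 0.966, 0.0, 0.001]
ft_force: [0.6, 0.0, -0.1]
grip_width: 0.0939
grasp_force: 0.0
slide to [-0.0008 -0.0053  0.0016] tcp [ 0.5269 -0.2375  0.1716] y az 60.13 z [ 0.001  0.    -1.   ] q [ 0.34  0.7   0.06  1.84 -0.07  0.6   1.49] t 3.775 F [ 0.6  0.  -0.1] grip 0.09392463824865295 0.0
```

```bash
python3 -m handwheel '[{"slide":[-0.001,-0.005,0.0015],"delta_rot":[0,0,0.4],"fingers":1},{"slide":[0,0,0],"delta_rot":[0,0,0],"fingers":0},{"slide":[0,0,0],"delta_rot":[0,0,0],"fingers":-0.3},{"slide":[0,0,0],"delta_rot":[0,0,0],"fingers":-0.5},{"slide":[0,0,0],"delta_rot":[0,0,0],"fingers":-0.7},{"slide":[0,0,0],"delta_rot":[0,0,0],"fingers":-1},{"slide":[0,0,0],"delta_rot":[0,0,0],"fingers":-1},{"slide":[0,0,0],"delta_rot":[0,0,0],"fingers":-1},{"slide":[0,0,0],"delta_rot":[0,0,0],"fingers":-1}]' 45
python3 -c "
from h import *
rel([.525,-.2425,.170])"
```

```text
t: 4.9
eef_pos: [0.5246, -0.2431, 0.1691]
eef_rot: [0.262, 0.965, 0.0, 0.0]
ft_force: [0.0, 1.4, 0.7]
grip_width: 0.0239
grasp_force: 44.9
slide to [-0.      0.0007 -0.0009] tcp [ 0.5246 -0.2431  0.1691] y az 59.62 z [ 0.  0. -1.] q [ 0.35  0.7   0.06  1.84 -0.07  0.6   1.49] t 4.9 F [0.  1.4 0.7] grip 0.02390481003570167 44.91941750049591
```

```bash
python3 -m handwheel '[{"slide":[0,0,-0.006],"delta_rot":[0,0,0],"fingers":-1},{"slide":[0,0,-0.014],"delta_rot":[0,0,0],"fingers":-1},{"slide":[0,0,-0.02],"delta_rot":[0,0,0],"fingers":-1},{"slide":[0,0,-0.02],"delta_rot":[0,0,0],"fingers":-1},{"slide":[0,0,-0.02],"delta_rot":[0,0,0],"fingers":-1},{"slide":[0,0,-0.014],"delta_rot":[0,0,0],"fingers":-1},{"slide":[0,0,-0.008],"delta_rot":[0,0,0],"fingers":-1},{"slide":[0,0,0],"delta_rot":[0,0,0],"fingers":-1}]'
python3 -c "
from h import *
rel([.631,.389,.27])"
```

```text
t: 5.9
eef_pos: [0.5245, -0.2434, 0.2715]
eef_rot: [0.262, 0.965, -0.0, 0.0]
ft_force: [-0.2, 0.5, -4.9]
grip_width: 0.024
grasp_force: 44.9
slide to [0.2281 0.5994 0.0014] tcp [ 0.5245 -0.2434  0.2715] y az 59.61 z [ 0.001 -0.    -1.   ] q [ 0.34  0.56  0.08  1.76 -0.06  0.82  1.48] t 5.9 F [-0.2  0.5 -4.9] grip 0.023955010750096928 44.9153995513916
```

```bash
python3 -m handwheel '[{"slide":[0.004,0.011,0],"delta_rot":[0,0,0],"fingers":-1},{"slide":[0.0085,0.0225,0],"delta_rot":[0,0,0],"fingers":-1},{"slide":[0.013,0.0335,0],"delta_rot":[0,0,0],"fingers":-1},{"slide":[0.014,0.0375,0],"delta_rot":[0,0,0],"fingers":-1},{"slide":[0.014,0.0375,0],"delta_rot":[0,0,0],"fingers":-1},{"slide":[0.014,0.0375,0],"delta_rot":[0,0,0],"fingers":-1},{"slide":[0.014,0.0375,0],"delta_rot":[0,0,0],"fingers":-1},{"slide":[0.013,0.0335,0],"delta_rot":[0,0,0],"fingers":-1},{"slide":[0.0085,0.0225,0],"delta_rot":[0,0,0],"fingers":-1},{"slide":[0.004,0.011,0],"delta_rot":[0,0,0],"fingers":-1}]'
python3 -m handwheel '[{"slide":[0,0,0],"delta_rot":[0,0,0],"fingers":-1}]'
python3 -c "
from h import *
rel([.631,.389,.27])"
```

```text
t: 7.15
eef_pos: [0.5753, 0.0585, 0.2703]
eef_rot: [0.261, 0.965, 0.0, -0.001]
ft_force: [-0.5, -0.4, -4.5]
grip_width: 0.0237
grasp_force: 44.9
t: 7.28
eef_pos: [0.5755, 0.0566, 0.2707]
eef_rot: [0.261, 0.965, -0.0, -0.0]
ft_force: [0.0, 0.2, -4.0]
grip_width: 0.0241
grasp_force: 44.9
slide to [0.1198 0.315  0.0006] tcp [0.5755 0.0566 0.2707] y az 59.71 z [-0.001  0.    -1.   ] q [-0.2   0.56  0.09  1.76 -0.06  0.82  0.96] t 7.275 F [ 0.   0.2 -4. ] grip 0.024073766679851345 44.91541922092438
```

```bash
python3 -m handwheel '[{"slide":[0.0045,0.0115,0],"delta_rot":[0,0,0],"fingers":-1},{"slide":[0.009,0.0235,0],"delta_rot":[0,0,0],"fingers":-1},{"slide":[0.0155,0.041,0],"delta_rot":[0,0,0],"fingers":-1},{"slide":[0.0155,0.041,0],"delta_rot":[0,0,0],"fingers":-1},{"slide":[0.0155,0.041,0],"delta_rot":[0,0,0],"fingers":-1},{"slide":[0.0155,0.041,0],"delta_rot":[0,0,0],"fingers":-1},{"slide":[0.0155,0.041,0],"delta_rot":[0,0,0],"fingers":-1},{"slide":[0.0155,0.041,0],"delta_rot":[0,0,0],"fingers":-1},{"slide":[0.009,0.0235,0],"delta_rot":[0,0,0],"fingers":-1},{"slide":[0.0045,0.0115,0],"delta_rot":[0,0,0],"fingers":-1}]'
python3 -m handwheel '[{"slide":[0,0,0],"delta_rot":[0,0,0],"fingers":-1},{"slide":[0,0,0],"delta_rot":[0,0,0],"fingers":-1}]'
python3 - <<'E'
from h import *
rel([.631,.389,.27])
c=cam('top');s=cam('scene')
o=np.hstack([c['image'][90:290,60:320],s['image'][120:320,280:540]]);cv2.imwrite('pics/over.png',cv2.resize(o,None,fx=1.5,fy=1.5)[:,:,::-1])
# plan: tcp displacement per tilt at fixed corner, tool-frame rows
L=.1651
def tcp(th,dz=0): return np.array([-.106*np.cos(th)+L*np.sin(th), .106*np.sin(th)+L*np.cos(th)]) # along d, z
for a,b in ((0,3),(0,5),(0,10),(10,15),(15,20),(20,25),(25,30),(30,35),(35,38)):
    A,B=np.radians([a,b]);D=tcp(B)-tcp(A)
    # tool z=-u(a), tool y=-e(a)
    e=np.array([np.cos(A),-np.sin(A)]);u=np.array([np.sin(A),np.cos(A)])
    print(a,b,'slide y,z',(-D@e).round(4),(-D@u).round(4))
E
```

```text
t: 8.52
eef_pos: [0.6318, 0.3904, 0.2704]
eef_rot: [0.262, 0.965, -0.0, -0.001]
ft_force: [0.5, -0.4, -4.8]
grip_width: 0.0239
grasp_force: 44.9
t: 8.78
eef_pos: [0.6327, 0.3867, 0.2711]
eef_rot: [0.263, 0.965, -0.001, 0.0]
ft_force: [-0.0, -0.6, -4.9]
grip_width: 0.0236
grasp_force: 44.9
slide to [0.0026 0.0011 0.0011] tcp [0.6327 0.3867 0.2711] y az 59.48 z [-0.    -0.002 -1.   ] q [-0.64  0.8   0.1   1.25 -0.08  1.09  0.51] t 8.775 F [-0.  -0.6 -4.9] grip 0.023647117183826758 44.915374517440796
0 3 slide y,z -0.0088 -0.0053
0 5 slide y,z -0.0148 -0.0086
0 10 slide y,z -0.0303 -0.0159
10 15 slide y,z -0.0148 -0.0086
15 20 slide y,z -0.0148 -0.0086
20 25 slide y,z -0.0148 -0.0086
25 30 slide y,z -0.0148 -0.0086
30 35 slide y,z -0.0148 -0.0086
35 38 slide y,z -0.0088 -0.0053
```

View pics/over.png

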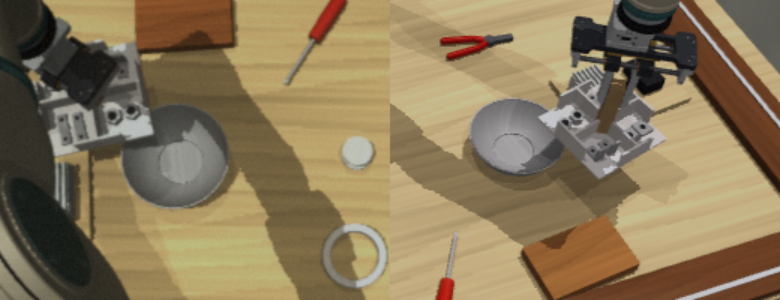

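The tray is level with the nut corner just inside the near part of the bowl (top crop px about 150,135, bowl centre 180,160). All the parts are still in their bays.

```bash
python3 -m handwheel '[{"slide":[0.0025,0.001,0.012],"delta_rot":[0,0,0],"fingers":-1},{"slide":[0,0,0.013],"delta_rot":[0,0,0],"fingers":-1},{"slide":[0,-0.0074,-0.0044],"delta_rot":[-2.5,0,0],"fingers":-1},{"slide":[0,-0.0074,-0.0044],"delta_rot":[-2.5,0,0],"fingers":-1},{"slide":[0,-0.0074,-0.0044],"delta_rot":[-2.5,0,0],"fingers":-1},{"slide":[0,-0.0074,-0.0044],"delta_rot":[-2.5,0,0],"fingers":-1},{"slide":[0,0,0],"delta_rot":[0,0,0],"fingers":-1}]'
python3 -c "
from h import *
rel([.631,.389,.27])
s=manip.observe();M=R.from_quat(s['eef_rot']).as_matrix();print('corner',s['eef_pos']+M@[0,-.106,.165], np.degrees(np.arccos(-M[2,2])),M[2])"
```

```text
t: 9.75
eef_pos: [0.6146, 0.3628, 0.2611]
eef_rot: [0.262, 0.961, 0.083, 0.022]
ft_force: [0.3, -0.6, -5.8]
grip_width: 0.0236
grasp_force: 44.9
slide to [-0.0009  0.0319 -0.0035] tcp [0.6146 0.3628 0.2611] y az 59.52 z [ 0.086  0.148 -0.985] q [-0.56  0.71  0.03  1.5  -0.15  0.79  0.6 ] t 9.75 F [ 0.3 -0.6 -5.8] grip 0.02363848145090871 44.91543889045715
corner [0.57587749 0.29720586 0.08039693] 9.849829050678109 [ 4.92585928e-04  1.71065716e-01 -9.85259498e-01]
```

```bash
python3 -m handwheel '[{"slide":[0,-0.0074,-0.0042],"delta_rot":[-2.5,0,0],"fingers":-1},{"slide":[0,-0.0074,-0.0042],"delta_rot":[-2.5,0,0],"fingers":-1},{"slide":[0,-0.0074,-0.0042],"delta_rot":[-2.5,0,0],"fingers":-1},{"slide":[0,-0.0074,-0.0042],"delta_rot":[-2.5,0,0],"fingers":-1},{"slide":[0,-0.0074,-0.0042],"delta_rot":[-2.5,0,0],"fingers":-1},{"slide":[0,-0.0074,-0.0042],"delta_rot":[-2.5,0,0],"fingers":-1},{"slide":[0,-0.0074,-0.0042],"delta_rot":[-2.5,0,0],"fingers":-1},{"slide":[0,-0.0074,-0.0042],"delta_rot":[-2.5,0,0],"fingers":-1},{"slide":[0,-0.0074,-0.0042],"delta_rot":[-2.5,0,0],"fingers":-1},{"slide":[0,-0.0074,-0.0042],"delta_rot":[-2.5,0,0],"fingers":-1}]'
python3 -m handwheel '[{"slide":[0,-0.0074,-0.0042],"delta_rot":[-2.5,0,0],"fingers":-1},{"slide":[0,0,0],"delta_rot":[0,0,0],"fingers":-1},{"slide":[0,0,0],"delta_rot":[0,0,0],"fingers":-1},{"slide":[0,0,0],"delta_rot":[0,0,0],"fingers":-1},{"slide":[0,0,0],"delta_rot":[0,0,0],"fingers":-1}]'
python3 - <<'E'
from h import *
rel([.631,.389,.27])
s=manip.observe();M=R.from_quat(s['eef_rot']).as_matrix();print('corner',s['eef_pos']+M@[0,-.106,.165], np.degrees(np.arccos(-M[2,2])),M[2])
c=cam('top');s=cam('scene')
o=np.hstack([c['image'][90:290,60:320],s['image'][120:320,280:540]]);cv2.imwrite('pics/pour.png',cv2.resize(o,None,fx=1.5,fy=1.5,interpolation=cv2.INTER_CUBIC)[:,:,::-1])
E
```

```text
t: 11.0
eef_pos: [0.5727, 0.2955, 0.2724]
eef_rot: [0.25, 0.924, 0.281, 0.072]
ft_force: [-0.7, 0.2, -4.4]
grip_width: 0.0239
grasp_force: 44.9
t: 11.62
eef_pos: [0.5692, 0.2922, 0.2731]
eef_rot: [0.248, 0.92, 0.296, 0.075]
ft_force: [0.3, 0.0, -4.3]
grip_width: 0.0239
grasp_force: 44.9
slide to [-0.0051  0.0916  0.0691] tcp [0.5692 0.2922 0.2731] y az 59.66 z [ 0.285  0.506 -0.814] q [-0.11  0.57 -0.36  1.97 -0.96  0.23  1.58] t 11.625 F [ 0.3  0.  -4.3] grip 0.02390940219111498 44.929529428482056
corner [0.57260503 0.30130429 0.07718711] 35.520816558482274 [ 0.00821629  0.5809406  -0.81390449]
```

View pics/pour.png

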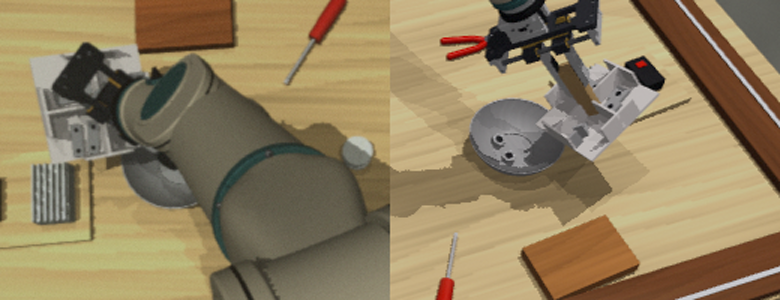

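Both nuts are lying in the bowl (right half, px 497,139 and 508,155) and the other parts are still in their bays. I'll level the tray again.

```bash
python3 -m handwheel '[{"slide":[0,0.0072,0.004],"delta_rot":[2.5,0,0],"fingers":-1},{"slide":[0,0.0072,0.004],"delta_rot":[2.5,0,0],"fingers":-1},{"slide":[0,0.0072,0.004],"delta_rot":[2.5,0,0],"fingers":-1},{"slide":[0,0.0072,0.004],"delta_rot":[2.5,0,0],"fingers":-1},{"slide":[0,0.0072,0.004],"delta_rot":[2.5,0,0],"fingers":-1},{"slide":[0,0.0072,0.004],"delta_rot":[2.5,0,0],"fingers":-1},{"slide":[0,0.0072,0.004],"delta_rot":[2.5,0,0],"fingers":-1},{"slide":[0,0.0072,0.004],"delta_rot":[2.5,0,0],"fingers":-1},{"slide":[0,0.0072,0.004],"delta_rot":[2.5,0,0],"fingers":-1},{"slide":[0,0.0072,0.004],"delta_rot":[2.5,0,0],"fingers":-1}]'
python3 -m handwheel '[{"slide":[0,0.0072,0.003],"delta_rot":[2.5,0,0],"fingers":-1},{"slide":[0,0.0072,0.003],"delta_rot":[2.5,0,0],"fingers":-1},{"slide":[0,0.0072,0.003],"delta_rot":[2.5,0,0],"fingers":-1},{"slide":[0,0.0072,0.003],"delta_rot":[2.5,0,0],"fingers":-1},{"slide":[0,0,0],"delta_rot":[0,0,0],"fingers":-1},{"slide":[0,0,0],"delta_rot":[0,0,0],"fingers":-1}]'
python3 - <<'E'
from h import *
rel([.5246,-.2431,.27])
s=manip.observe();M=R.from_quat(s['eef_rot']).as_matrix()
T=R.from_euler('z',59.62-90,degrees=True).as_matrix()@np.diag([-1,1,-1]);T=np.array([[np.cos(np.radians(149.62)),np.cos(np.radians(59.62)),0],[np.sin(np.radians(149.62)),np.sin(np.radians(59.62)),0],[0,0,-1]])
print('rot',R.from_matrix(M.T@T).as_rotvec(degrees=True).round(2))
E
```

```text
t: 12.98
eef_pos: [0.6094, 0.3633, 0.2659]
eef_rot: [0.258, 0.962, 0.089, 0.019]
ft_force: [-0.4, -0.3, -5.3]
grip_width: 0.0239
grasp_force: 44.9
t: 13.72
eef_pos: [0.6245, 0.3881, 0.2574]
eef_rot: [0.259, 0.966, 0.005, -0.003]
ft_force: [0.5, -0.3, -4.4]
grip_width: 0.0238
grasp_force: 44.9
slide to [-0.2294 -0.5962 -0.02  ] tcp [0.6245 0.3881 0.2574] y az 59.95 z [-0.003  0.012 -1.   ] q [-0.8   0.84  0.42  1.3  -0.37  1.08  0.72] t 13.725 F [ 0.5 -0.3 -4.4] grip 0.023798342359275065 44.92916822433472
rot [ 0.51 -0.51  0.33]
```

```bash
python3 -m handwheel '[{"slide":[0,0,-0.01],"delta_rot":[0.5,-0.5,0.3],"fingers":-1},{"slide":[0,0,-0.01],"delta_rot":[0,0,0],"fingers":-1},{"slide":[-0.004,-0.011,0],"delta_rot":[0,0,0],"fingers":-1},{"slide":[-0.0085,-0.0225,0],"delta_rot":[0,0,0],"fingers":-1},{"slide":[-0.0135,-0.035,0],"delta_rot":[0,0,0],"fingers":-1},{"slide":[-0.0145,-0.0375,0],"delta_rot":[0,0,0],"fingers":-1},{"slide":[-0.0145,-0.0375,0],"delta_rot":[0,0,0],"fingers":-1},{"slide":[-0.0145,-0.0375,0],"delta_rot":[0,0,0],"fingers":-1},{"slide":[-0.0145,-0.0375,0],"delta_rot":[0,0,0],"fingers":-1},{"slide":[-0.0145,-0.0375,0],"delta_rot":[0,0,0],"fingers":-1}]'
python3 -m handwheel '[{"slide":[-0.0145,-0.0375,0],"delta_rot":[0,0,0],"fingers":-1},{"slide":[-0.0145,-0.0375,0],"delta_rot":[0,0,0],"fingers":-1},{"slide":[-0.0145,-0.0375,0],"delta_rot":[0,0,0],"fingers":-1},{"slide":[-0.0145,-0.0375,0],"delta_rot":[0,0,0],"fingers":-1},{"slide":[-0.0145,-0.0375,0],"delta_rot":[0,0,0],"fingers":-1},{"slide":[-0.0145,-0.0375,0],"delta_rot":[0,0,0],"fingers":-1},{"slide":[-0.0135,-0.035,0],"delta_rot":[0,0,0],"fingers":-1},{"slide":[-0.0085,-0.0225,0],"delta_rot":[0,0,0],"fingers":-1},{"slide":[-0.004,-0.011,0],"delta_rot":[0,0,0],"fingers":-1},{"slide":[0,0,0],"delta_rot":[0,0,0],"fingers":-1}]'
cat > r.py <<'E'
from h import *
rel([.5246,-.244,.1695])
s=manip.observe();M=R.from_quat(s['eef_rot']).as_matrix()
a,b=np.radians([149.62,59.62]);T=np.array([[np.cos(a),np.cos(b),0],[np.sin(a),np.sin(b),0],[0,0,-1]])
print('rot',R.from_matrix(M.T@T).as_rotvec(degrees=True).round(2))
E
python3 -m handwheel '[{"slide":[0,0,0],"delta_rot":[0,0,0],"fingers":-1}]'
python3 r.py
```

```text
t: 14.98
eef_pos: [0.5797, 0.1152, 0.2781]
eef_rot: [0.262, 0.965, 0.0, 0.0]
ft_force: [0.8, 0.9, -4.7]
grip_width: 0.0235
grasp_force: 44.9
t: 16.23
eef_pos: [0.5292, -0.1935, 0.2778]
eef_rot: [0.262, 0.965, 0.0, 0.0]
ft_force: [-0.2, 1.0, -4.8]
grip_width: 0.0242
grasp_force: 44.9
t: 16.35
eef_pos: [0.53, -0.1913, 0.2775]
eef_rot: [0.261, 0.965, 0.001, 0.0]
ft_force: [0.5, -0.5, -4.1]
grip_width: 0.0239
grasp_force: 44.9
slide to [-0.0219 -0.0484  0.108 ] tcp [ 0.53   -0.1913  0.2775] y az 59.76 z [ 0.     0.001 -1.   ] q [ 0.03  0.57  0.42  1.8  -0.3   0.84  1.63] t 16.35 F [ 0.5 -0.5 -4.1] grip 0.023897275887967927 44.92932915687561
rot [ 0.07 -0.02  0.14]
```

```bash
python3 -m handwheel '[{"slide":[-0.0045,-0.01,0.005],"delta_rot":[0,0,0],"fingers":-1},{"slide":[-0.0065,-0.0145,0.015],"delta_rot":[0,0,0],"fingers":-1},{"slide":[-0.0065,-0.0145,0.02],"delta_rot":[0,0,0],"fingers":-1},{"slide":[-0.0045,-0.0095,0.02],"delta_rot":[0,0,0],"fingers":-1},{"slide":[0,0,0.02],"delta_rot":[0,0,0],"fingers":-1},{"slide":[0,0,0.01],"delta_rot":[0,0,0],"fingers":-1},{"slide":[0,0,0],"delta_rot":[0,0,0],"fingers":-1},{"slide":[0,0,0],"delta_rot":[0,0,0],"fingers":-1}]'
python3 r.py
```

```text
t: 17.35
eef_pos: [0.5247, -0.246, 0.1881]
eef_rot: [0.262, 0.965, -0.0, 0.001]
ft_force: [1.7, -0.4, -4.0]
grip_width: 0.0237
grasp_force: 44.9
slide to [0.0011 0.0017 0.0186] tcp [ 0.5247 -0.246   0.1881] y az 59.67 z [ 0.001 -0.001 -1.   ] q [ 0.17  0.7   0.35  1.83 -0.36  0.67  1.77] t 17.35 F [ 1.7 -0.4 -4. ] grip 0.023727258134178468 44.92924690246582
rot [0.01 0.08 0.05]
```

Now lower slowly to contact.

```bash
python3 -m handwheel '[{"slide":[0.001,0.0015,0.006],"delta_rot":[0,0,0],"fingers":-1},{"slide":[0,0,0.005],"delta_rot":[0,0,0],"fingers":-1},{"slide":[0,0,0.003],"delta_rot":[0,0,0],"fingers":-1},{"slide":[0,0,0.002],"delta_rot":[0,0,0],"fingers":-1},{"slide":[0,0,0.001],"delta_rot":[0,0,0],"fingers":-1},{"slide":[0,0,0],"delta_rot":[0,0,0],"fingers":-1},{"slide":[0,0,0],"delta_rot":[0,0,0],"fingers":-1}]'
python3 r.py
```

```text
t: 18.23
eef_pos: [0.5242, -0.2441, 0.1707]
eef_rot: [0.262, 0.965, 0.0, 0.0]
ft_force: [-0.5, 0.5, -3.8]
grip_width: 0.0235
grasp_force: 44.9
slide to [-0.0003  0.0003  0.0012] tcp [ 0.5242 -0.2441  0.1707] y az 59.65 z [ 0.001 -0.    -1.   ] q [ 0.18  0.73  0.33  1.84 -0.38  0.63  1.78] t 18.225 F [-0.5  0.5 -3.8] grip 0.02347770398280308 44.92922008037567
rot [0.01 0.03 0.03]
```

```bash
python3 -m handwheel '[{"slide":[0,0,0.001],"delta_rot":[0,0,0],"fingers":-1},{"slide":[0,0,0],"delta_rot":[0,0,0],"fingers":-1},{"slide":[0,0,0.0005],"delta_rot":[0,0,0],"fingers":-1},{"slide":[0,0,0],"delta_rot":[0,0,0],"fingers":-1},{"slide":[0,0,0],"delta_rot":[0,0,0],"fingers":-1}]'
python3 r.py
```

```text
t: 18.85
eef_pos: [0.5242, -0.244, 0.1692]
eef_rot: [0.262, 0.965, 0.0, 0.0]
ft_force: [1.0, 0.0, -3.4]
grip_width: 0.0237
grasp_force: 44.9
slide to [-0.0003  0.0002 -0.0003] tcp [ 0.5242 -0.244   0.1692] y az 59.66 z [ 0. -0. -1.] q [ 0.18  0.73  0.33  1.84 -0.38  0.63  1.78] t 18.85 F [ 1.   0.  -3.4] grip 0.023695455131342788 44.929436445236206
rot [0.01 0.02 0.04]
```

```bash
python3 -m handwheel '[{"slide":[0,0,0.0005],"delta_rot":[0,0,0],"fingers":-1},{"slide":[0,0,0],"delta_rot":[0,0,0],"fingers":-1},{"slide":[0,0,0],"delta_rot":[0,0,0],"fingers":-1}]'
python3 -m handwheel '[{"slide":[0,0,0.0005],"delta_rot":[0,0,0],"fingers":-1},{"slide":[0,0,0],"delta_rot":[0,0,0],"fingers":-1},{"slide":[0,0,0],"delta_rot":[0,0,0],"fingers":-1}]'
```

```text
t: 19.23
eef_pos: [0.5242, -0.2441, 0.1691]
eef_rot: [0.262, 0.965, 0.0, 0.0]
ft_force: [-1.8, 0.9, 4.7]
grip_width: 0.0234
grasp_force: 44.9
t: 19.6
eef_pos: [0.5242, -0.2441, 0.1691]
eef_rot: [0.262, 0.965, 0.0, 0.0]
ft_force: [-3.6, 1.5, 8.3]
grip_width: 0.0241
grasp_force: 44.9
```

Contact. I'll back off slightly, release and retreat.

```bash
python3 -m handwheel '[{"slide":[0,0,-0.0005],"delta_rot":[0,0,0],"fingers":-1},{"slide":[0,0,0],"delta_rot":[0,0,0],"fingers":-0.4},{"slide":[0,0,0],"delta_rot":[0,0,0],"fingers":-0.2},{"slide":[0,0,0],"delta_rot":[0,0,0],"fingers":0.3},{"slide":[0,0,0],"delta_rot":[0,0,0],"fingers":1},{"slide":[0,0,0],"delta_rot":[0,0,0],"fingers":1},{"slide":[0,0,0],"delta_rot":[0,0,0],"fingers":1}]' 
python3 -m handwheel '[{"slide":[0,0,-0.01],"delta_rot":[0,0,0],"fingers":1},{"slide":[0,0,-0.03],"delta_rot":[0,0,0],"fingers":1},{"slide":[0,0,-0.03],"delta_rot":[0,0,0],"fingers":1},{"slide":[0,0,-0.04],"delta_rot":[0,0,0],"fingers":1},{"slide":[0,0,-0.03],"delta_rot":[0,0,0],"fingers":1},{"slide":[0,0,0],"delta_rot":[0,0,0],"fingers":1}]'
python3 - <<'E'
from h import *
c=cam('top');w=cam('wrist');import pickle;pickle.dump(w,open('w2.pkl','wb'))
a=cv2.resize(c['image'][130:280,120:460],(760,335),interpolation=cv2.INTER_CUBIC)
b=w['image'][60:300,150:410];b=cv2.resize(b,(282,260));s=cam('scene');d=cv2.resize(s['image'][170:260,300:430],(376,260),interpolation=cv2.INTER_CUBIC)
o=np.zeros((595,760,3),np.uint8);o[:335]=a;o[335:,:282]=b;o[335:,300:676]=d;cv2.imwrite('pics/end.png',o[:,:,::-1])
rel([0,0,0])
E
```

```text
t: 20.48
eef_pos: [0.5242, -0.2441, 0.1686]
eef_rot: [0.262, 0.965, 0.0, 0.0]
ft_force: [-0.2, 0.4, 0.1]
grip_width: 0.0739
grasp_force: 0.0
t: 21.22
eef_pos: [0.5251, -0.2448, 0.3115]
eef_rot: [0.262, 0.965, -0.0, 0.003]
ft_force: [-0.4, 0.2, -0.5]
grip_width: 0.094
grasp_force: 0.0
slide to [ 0.5746 -0.0543  0.3086] tcp [ 0.5236 -0.2436  0.3079] y az 59.67 z [-0.001  0.001 -1.   ] q [ 0.11  0.55  0.43  1.73 -0.28  0.93  1.7 ] t 21.375 F [ 0.1  0.2 -0.3] grip 0.09388478678571716 0.0
```

View pics/end.png

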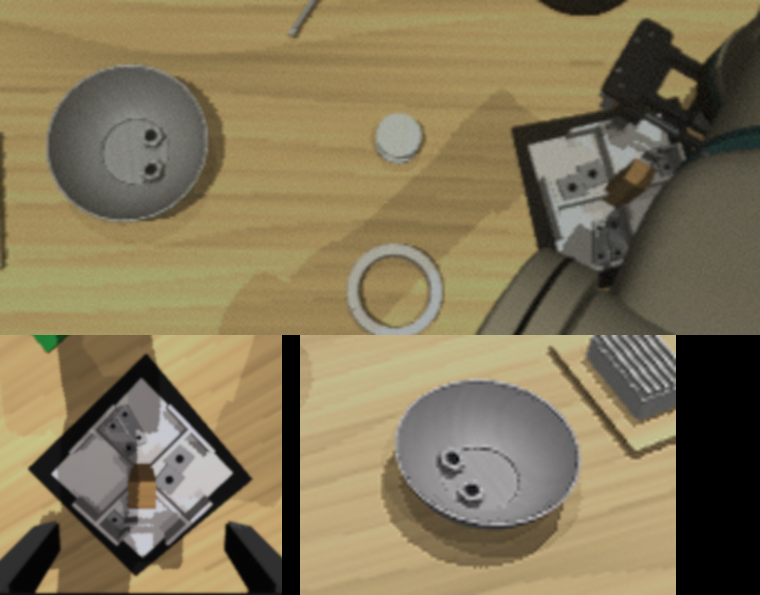

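The nuts are in the bowl (top panel 150,135 and 150,170). The tray sits level and centred on the mat with the nut bay empty and the other six parts still in it.

```bash
python3 -c "
from h import *
print(order.close_job())"
```

```text
the job is handed in; nothing more can be done
None
```

Both nuts are in the bowl, the tray is back flat in the middle of its mat with everything else still in it, the gripper has let go, and the job is handed in at about 21 s of the 67 s allowed.

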